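Clamp a rock slab in the specimen vise to the click

ROBOT

A 6-joint arm with a two-finger parallel gripper is mounted at the origin on the work surface. World frame = base frame: x ahead of the robot, y to its left, z up, the work surface at z = 0. Lengths are in mm, angles in rad, forces in N, time in s.
With the tool pointing down it reaches from about 300 to 875 mm from the base axis. Payload 4.2 kg.
Tool frame: the origin (TCP) lies on the centre line of the jaws, within the pads' length; the fingertips stand 22 mm ahead of it and the grasp point (between the pads) lies 3 mm ahead of it; z points along the fingers, y is the line along which they close (so a half turn about z gives the same grasp; the last joint's range is limited). The gripper opens to 85 mm and grips with 20 to 120 N. Pads are 22 mm wide; open, the fingers measure 114 mm over their backs; the gripper's body (76 mm by 85 mm) begins 54 mm behind the grasp point. The pads swing forward as they close: fully open they stand 13 mm farther back than shut.
Start: joints at [1.283, 0.32, 1.565, -0, 1.257, -0.02], TCP at [152.152, 554.517, 253.338] pointing down, gripper open.
Joint ranges: [-3.11, 3.11], [-0.84, 2.01], [0.21, 2.61], [-1.34, 4.49], [0.05, 2.63], [-2.56, 2.56]. Speed limits (rad/s): [2.57, 2.57, 3.14, 3.14, 3.14, 3.14].

INTERFACE

Orientations are given as a rotation vector (axis times angle).
In Python, from rig import bot gives the robot as it stands.
- The arm moves only by the tool step_arm, never from a script. Its argument "deltas" is a list of rows, each a list of 5 numbers: the shift along the tool's x, y, z in units of 30 mm (1.0 is 30 mm), then the turn about the tool's z in units of 360 degrees (1.0 is 360 degrees), then the closure, from 0 (fully open) to 1 (shut). A call has 1 to 20 rows; each row shifts and turns the commanded pose from where the row before left it, along the tool's axes as they then stand; what a row does not reach is not made up. A row lasts 1/12 s, in which the tool goes at most 41.7 mm and 7.16 degrees, less where a joint would pass 70% of its speed; a pose out of reach is approached as far as the arm can. A call with a number of a shift or a turn outside -1 to 1 is refused whole. A call with a gripper value outside its range is refused whole. The fingers move at their own pace and stop on an object; the grip force is fixed at half the most. Time passes only in rows, so rows that do not move let the fingers close. It gives the time, the measured TCP pose, the force, the opening and the grip force at its end, in the units of the state.
- bot.get_state(): the state, without advancing time (a new reading comes with each control period).
- bot.get_image(name): name is "scene" or "top"; returns the picture (384x512x3 uint8, red, green, blue); there is no depth.
- bot.camera_info(name): a dict with "fx", "fy", "cx", "cy" (pixels), "R" (3x3) and "t" (3): a world point X has camera coordinates R X + t. Camera axes: x right, y down, z forward; pixel columns grow to the right and rows downward; lengths in mm; the calibration is good to about 2 mm. A picture is of the moment at which its call begins. camera_info takes no time and is no camera call.
- bot.close_job(): hands the job in; it is judged then, once.
The state is a dict: "time_s": time; "qpos": joint angles; "dq": joint speeds; "tau": joint torques, N m; "position": TCP position; "eef_rot": TCP orientation; "ft_force": force on the tool from outside, world axes, zero at the start; "ft_torque": the same for the moment, N m; "grip_width": finger opening in mm; "grasp_force": force on a finger pad.
Only numpy, scipy, OpenCV 4.12 (cv2) and the standard library are available. Lean on these libraries where they do the work, as an engineer would, in place of code of your own. Each camera call takes 0.05 s, during which the arm holds its last target. There are 200 camera calls.

TASK

Clamp the long sawn rock slab in the specimen vise, ready for cutting: stand it on the bed between the jaws, up against the end stop, let go of it, then swing the vise's torque handle clockwise until it clicks, stop right there without forcing it on to its hard stop, and let the handle go. The tall drill core stands in the handle's swing: move it aside before you swing, so that the handle never touches it, and leave it standing upright on the bench. Leave everything else on the bench where it is.

Things in the scene. Friction and masses are not known exactly. Their poses are not given: they have to be found in the camera images.
- vise: Steel cam vise, bolted to the bench; place and yaw vary. Origin at bench height under the slab's proper place. x: along the jaws to the end stop; y: from the fixed jaw to the moving jaw and on to the cam spindle. Foot 130 mm (x), y = -63 to +153 mm, 12 mm high; flat bed 90 mm wide (x), y = -58 to +148, top at z = 30 mm
- fixed_face (a point): Middle of the fixed jaw's rubber face, at vise x = 10, y = -12, z = 43 mm; axes as the vise. The jaw runs from x = -15 to +35, y = -45 to -12 mm, top at z = 56 mm (26 mm above the bed)
- stop_face (a point): Middle of the end stop's face, at vise x = 35, y = 0, z = 41 mm; axes as the vise. A small upright block 10 mm thick (x = 35 to 45), y = -13 to +13 mm, top at z = 52 mm (22 mm above the bed)
- home (a point): Fixed point of the vise where the slab's centre is once clamped: x = y = 0, 60 mm above the bench; axes as the vise. The slab then stands on the bed, end against the stop, side against the fixed jaw, its 70 mm length along x
- jaw: Moving jaw: x = -15 to +35 mm like the fixed one, 26 mm high over the bed, 26 mm thick. Origin on its rubber face at bed height, at vise x = 0; axes as the vise. It slides in vise -y, towards the fixed jaw, as the handle turns clockwise, and carries the slab with it. Gap between the jaws at the start 33 to 39 mm
- spindle (a point): Point on the upright axis of the cam spindle, at vise x = 0, y = +100 mm, 100 mm above the bench, the height of the handle's centre line; axes as the vise. The hub round it is 38 mm across, its top at 119 mm
- grip (a point): Middle of the torque handle's black rubber grip: level, 24 mm thick, 88 mm long; its middle is 138 mm from the spindle axis, 100 mm above the bench. Between hub and grip a 16 mm steel tube. x points outward along the handle, z up. The handle points from the spindle away from the jaws. The handle ends 187 mm from the axis
- cam (a joint): Turn of the handle's head and cam (rad), clockwise from above. 0 = fully open, 0 to 0.45 at the start; at 0 the handle points 119 degrees anticlockwise of vise x. The jaw closes by 13.2 mm per rad. Turning takes 4 to 7 N across the grip's middle; it stays where left. The jaw meets the slab near 1.14, the click follows at once, near 1.15
- click (a joint): Break of the torque handle: how far it is kinked clockwise against its head (rad), at a pin 34 mm from the spindle. Normally 0. Once the jaw is tight, at 10 to 11 N across the grip's middle, it gives way: the click. The force then rises no further while the kink grows. Clicked from 0.06 on, forced above 0.18, hard stop at 0.20. Let go, it springs back to 0
- slab_mid (a point): Centre of the sawn rock slab to clamp (loose, about 0.27 kg): a flat grey block 70 mm long (x), 24 mm thick (y), 60 mm high (z), standing on its long edge on the bench at any yaw, left or right of the vise; the biggest sawn block and the only one of this shape. Either end may go to the stop
- stub_mid (a point): Centre of a small sawn rock offcut (bystander), 44 x 30 x 28 mm
- core_mid (a point): Centre of the tall drill core (loose, about 0.4 kg): an upright stone cylinder 42 mm across, 110 mm high, on the bench. At the start it stands 130 to 175 mm from the spindle, on the clockwise side of the handle, within its swing and tall enough to be hit by it (handle's underside at 88 mm); as little as 20 mm of free room between core and handle
- lump_mid (a point): Centre of a rough rock lump (bystander), about 70 x 65 x 65 mm, the point given lies 25 mm above the bench
- brush_mid (a point): Flat brush lying on the bench (bystander), 146 mm long (x, from -85 to +61), 22 mm wide, 12 mm high
- washbottle_mid (a point): White wash bottle (bystander), 62 mm across, 140 mm high with a spout to 180 mm; the point given is on its axis 70 mm up
- cup_mid (a point): White plastic cup standing (bystander), 72 mm across the rim, 85 mm high; the point given is on its axis 42 mm up
- puck_mid (a point): Centre of a short piece of drill core (bystander), a stone disc 42 mm across, 24 mm high
There are look-alikes about, which are no part of the job. What is shaped like the part that bears core_mid but yellow is not meant.

How it is judged:
By the outcome, as a careful person would: the job done as asked, in the order asked, and still so for the second after the job is handed in, with the robot touching nothing.
It also fails if it takes over 72 s, if anything falls off the work surface, if the arm or the gripper's body presses on something with over 40 N, if the wrist force passes 120 N, or if a joint passes its speed limit or range.

## Working session

There is one attempt and no reset: what is moved stays moved. The work goes in short steps, Python scripts to look and compute and a tool call to move; the robot and the scene stay as the last step left them, time stands still between calls to the robot, and variables do not carry over. Pictures are saved under pics/ and viewed, at most 10 in all, crops included, and the job is handed in when it is done.

Besides the shell and the picture viewer there is one more tool, called as name(argument=value, ...), one argument or row to a line, values as JSON. step_arm: Moves the arm, as the interface text tells. Shifts and turns lie within -1 to 1; 1 stands for 30 mm of shift or 360 degrees of turn. Its arguments: {"type":"object","properties":{"deltas":{"type":"array"}},"required":["deltas"]}

```bash
mkdir -p pics; ls; python3 - <<'E'
from rig import bot
import cv2,numpy as np
for n in("scene","top"):
    im=bot.get_image(n); cv2.imwrite(f"pics/{n}0.png",cv2.resize(im[:,:,::-1],(800,600),interpolation=cv2.INTER_CUBIC)); np.save(f"pics/{n}0.npy",im)
    c=bot.camera_info(n); print(n,{k:np.round(v,4).tolist() for k,v in c.items()})
s=bot.get_state();print(s)
E
```

```text
pics
scene {'fx': 363.8853, 'fy': 363.8853, 'cx': 253.0349, 'cy': 190.8516, 'R': [[-0.4664, 0.8845, -0.0082], [0.6329, 0.3272, -0.7017], [-0.618, -0.3324, -0.7124]], 't': [295.0555, -317.1876, 1524.938]}
top {'fx': 348.7679, 'fy': 348.7679, 'cx': 254.9891, 'cy': 193.0826, 'R': [[0.0276, -0.9996, -0.0103], [-0.9963, -0.0267, -0.0822], [0.0819, 0.0126, -0.9966]], 't': [-31.9098, 567.6016, 929.1467]}
{'time_s': 0.1, 'qpos': array([ 1.28299098e+00,  3.20234210e-01,  1.56551454e+00,  5.41386332e-06,
        1.25741122e+00, -1.99887297e-02]), 'dq': array([-0.00034474, -0.00048801, -0.00249588, -0.00135685, -0.00296099,
        0.00105964]), 'tau': array([ 1.23055725e-03, -4.16410732e+01, -2.34705573e+01,  1.52768630e-04,
        4.83994882e-03, -1.23286418e-05]), 'position': array([152.04526316, 554.14427087, 252.57922321]), 'eef_rot': array([-4.19398964e-01, -3.11322366e+00,  2.43140504e-03]), 'ft_force': array([ 0.24762449, -0.00319616, -0.52266143]), 'ft_torque': array([-0.00200113, -0.01645835,  0.02096131]), 'grasp_force': 0.0, 'grip_width': 85.23673483245092}
```

View pics/scene0.png

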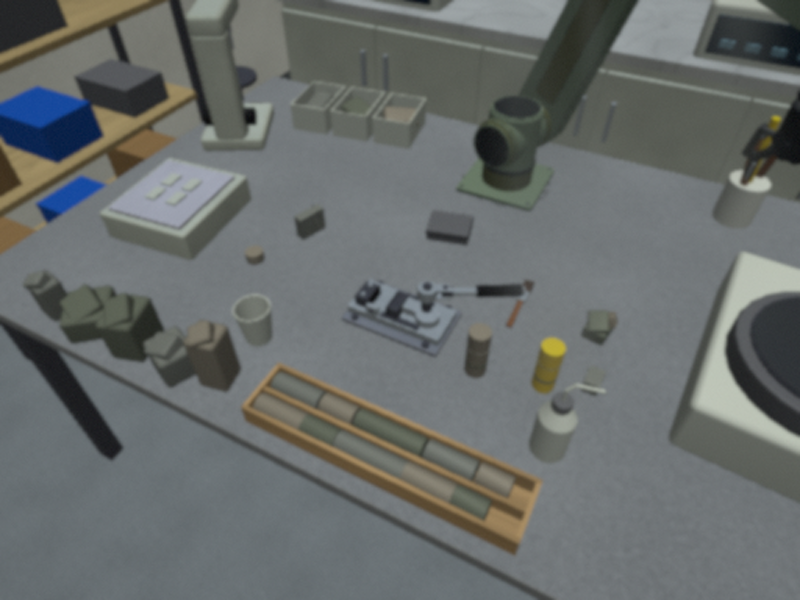

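View pics/top0.png

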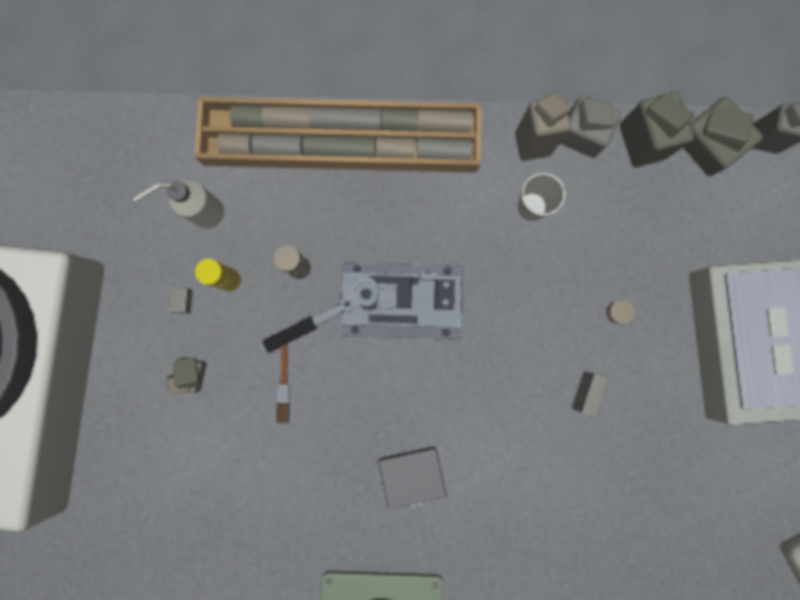

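The top view (800x600 scale) shows:
- **Vise:** hub at (367,293), end stop on the upper side, handle grip at (290,333).
- **Core candidates:** the stone core at (287,258) beside the handle, and the yellow look-alike at (208,272). The stone one is meant.
- **Slab candidates:** the narrow block at (595,393), the flat square plate at (412,477) and the small offcut at (180,300). The first fits 70x24 mm.

I'll confirm these in one enlarged crop.

```bash
cat > h.py <<'E'
import numpy as np,cv2
from rig import bot
C={n:bot.camera_info(n) for n in("scene","top")}
def ray(n,u,v):
    c=C[n];R=np.array(c["R"]);t=np.array(c["t"])
    return -R.T@t, R.T@np.array([(u-c["cx"])/c["fx"],(v-c["cy"])/c["fy"],1])
def onz(n,u,v,z):
    o,d=ray(n,u,v); return (o+d*(z-o[2])/d[2])[:2]
def proj(n,X):
    c=C[n];p=np.array(c["R"])@np.array(X,float)+np.array(c["t"]); return np.array([c["cx"]+c["fx"]*p[0]/p[2],c["cy"]+c["fy"]*p[1]/p[2]])
def crop(im,u0,v0,w,h,k):
    return cv2.resize(im[v0:v0+h,u0:u0+w,::-1],(w*k,h*k),interpolation=cv2.INTER_CUBIC)
E
python3 - <<'E'
from h import *
t=np.load("pics/top0.npy");s=np.load("pics/scene0.npy")
a=crop(t,160,150,150,80,5)           # vise+core, 750x400
b=crop(t,360,230,40,40,5); c=crop(s,180,125,40,40,5); d=crop(s,290,195,50,40,5)
im=np.zeros((600,750,3),np.uint8); im[:400]=a; im[400:,:200]=b; im[400:,200:400]=c; im[400:,400:650]=d
cv2.imwrite("pics/crop1.png",cv2.convertScaleAbs(im,alpha=1.5,beta=0))
E
```

```text
(no output)
```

View pics/crop1.png

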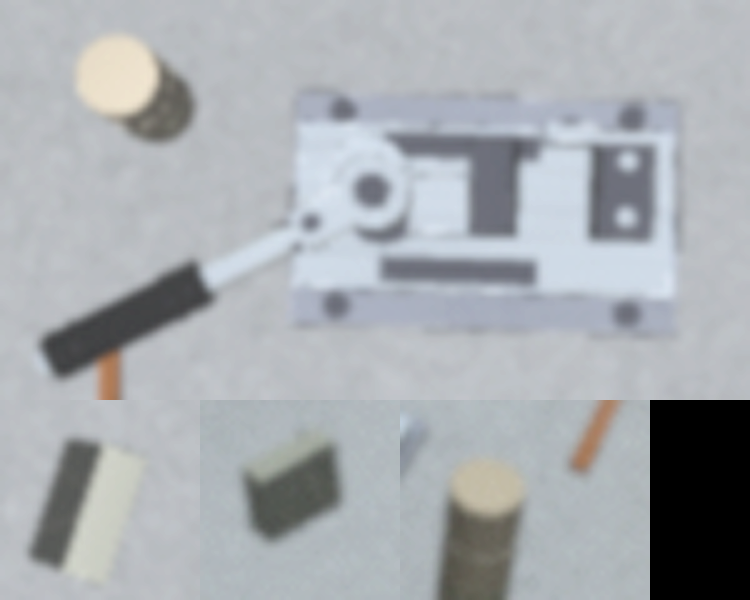

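The crop confirms each part:
- **Core:** beige top at crop (117,76).
- **Handle:** the grip runs from (50,355) to (205,280).
- **Vise:** the foot corners are about (293,92), (680,100), (676,335) and (292,327). The jaw gap is at (495,185), and the stop tab is at (572,130).
- **Slab:** its light 70x24 top is at (105,515) in the lower-left crop.

Next I'll compute the poses.

```bash
cat > m.py <<'E'
from h import *
from scipy.optimize import least_squares
t=np.load("pics/top0.npy")
c5=lambda x,y:((x-2)/5+160,(y-2)/5+150)
obs=[(293,92,62+3,153,12),(680,100,65,-63,12),(676,335,-65,-63,12),(292,327,-65,153,12),
 (297,122,45,148,30),(677,130,45,-58,30),(676,297,-45,-58,30),(293,290,-45,148,30),(371,189,0,100,119)]
obs=[(u,v,65 if x==65 else x,y,z) for u,v,x,y,z in obs]
W=np.array([onz("top",*c5(u,v),z) for u,v,x,y,z in obs]);V=np.array([o[2:4] for o in obs],float)
R=lambda a:np.array([[np.cos(a),-np.sin(a)],[np.sin(a),np.cos(a)]])
f=lambda p:((V@R(p[2]).T+p[:2])-W).ravel()
r=least_squares(f,[500,-100,0],loss="soft_l1",f_scale=2); p=r.x
print("vise",p[:2].round(1),np.degrees(p[2]).round(2));print(f(p).reshape(-1,2).round(1).tolist())
np.save("vise.npy",p)
sp=p[:2]+R(p[2])@[0,100]; print("spindle",sp.round(1))
g=t.astype(int); hsv=cv2.cvtColor(t,cv2.COLOR_RGB2HSV)
def comp(m,u,v):
    n,l,s,c=cv2.connectedComponentsWithStats(m.astype(np.uint8)); 
    k=l[int(v),int(u)]; mm=(l==k).astype(np.uint8); cs,_=cv2.findContours(mm,cv2.RETR_EXTERNAL,cv2.CHAIN_APPROX_NONE)
    return c[k],s[k],max(cs,key=len)
gr=g.sum(2)
u,v=c5(128,318); print("grip bg",g[int(v),int(u)],"bench",g[220,300])
c,s,k=comp(gr<150,u,v); G=onz("top",*c,108); print("grip",c.round(1),s[4],G.round(1),"r",np.linalg.norm(G-sp).round(1),"ang rel",(np.degrees(np.arctan2(*(G-sp)[::-1])-p[2])).round(1))
u,v=c5(117,76); print(g[int(v),int(u)])
c,s,k=comp((g[:,:,0]-g[:,:,2]>12)&(gr>330),u,v); print("core px",c.round(1),s.tolist()); c2=onz("top",*c,110);
print("core",c2.round(1),"d spindle",np.linalg.norm(c2-sp).round(1),"rel ang",np.degrees(np.arctan2(*(c2-sp)[::-1])-p[2]).round(1))
u,v=360+103/5,230+115/5; print("slab col",g[int(v),int(u)],g[235,395])
c,s,k=comp((gr>g[int(v),int(u)].sum()-40)&(g[:,:,0]-g[:,:,2]>4),u,v)
q=np.array([onz("top",*x,60) for x in k[:,0].astype(float)],np.float32); rc=cv2.minAreaRect(q); b=cv2.boxPoints(rc)
print("slab",s.tolist(),onz("top",*c,60).round(1),rc)
E
python3 m.py
```

```text
vise [572.5 -65.7] -1799.59
[[-0.1, -0.2], [0.4, -1.1], [0.6, -1.8], [0.4, 3.1], [-0.9, -0.4], [-0.4, 0.6], [0.4, 1.1], [0.7, 0.1], [-1.3, -0.5]]
spindle [571.7  34.3]
grip bg [44 45 46] bench [123 125 128]
grip [184.5 214. ] 212 [504.7 155.7] r 138.7 ang rel 1918.5
[157 150 136]
core px [183.2 164.8] [176, 158, 16, 15, 197]
core [627.3 164. ] d spindle 141.1 rel ang 1866.4
slab col [136 138 132] [123 126 128]
slab [0, 0, 512, 384, 190245] [568.1 -23.4] ((588.4619140625, -8.58599853515625), (1018.9268188476562, 1405.6373291015625), 1.1866424083709717)
```

```bash
python3 - <<'E'
from h import *
t=np.load("pics/top0.npy").astype(int)
k=8
sub=cv2.resize(t[230:270,360:400].astype(np.float32),None,fx=k,fy=k,interpolation=cv2.INTER_CUBIC)
m=((sub[:,:,0]-sub[:,:,2]>-0.5)&(sub.sum(2)>310)).astype(np.uint8)
m=cv2.morphologyEx(m,cv2.MORPH_OPEN,np.ones((9,9)))
cs,_=cv2.findContours(m,cv2.RETR_EXTERNAL,cv2.CHAIN_APPROX_NONE); c=max(cs,key=cv2.contourArea)
print(cv2.contourArea(c)/k/k)
q=np.array([onz("top",(x+.5)/k-.5+360,(y+.5)/k-.5+230,60) for x,y in c[:,0]],np.float32)
rc=cv2.minAreaRect(q);b=cv2.boxPoints(rc);print(rc,b.round(1).tolist())
# two-sided check: dark side + top in scene, bench z
d=b[1]-b[0];e=b[2]-b[1];L=d if np.linalg.norm(d)>np.linalg.norm(e) else e
print("long axis ang",np.degrees(np.arctan2(L[1],L[0])),np.linalg.norm(d),np.linalg.norm(e))
E
```

```text
247.1484375
((420.2596740722656, -344.7952575683594), (25.053089141845703, 70.30034637451172), 72.37406921386719) [[383.0, -346.1000061035156], [450.0, -367.3999938964844], [457.6000061035156, -343.5], [390.6000061035156, -322.20001220703125]]
long axis ang -17.625944 70.30035 25.053104
```

Slab at (420,-345), yaw -17.6°. Vise origin at (572.5,-65.7), yaw +0.4°. Spindle at (571.7,34.3). Core at (627,164), 141 mm from the spindle. First I move the core to the free spot near (725,-40): rotate the tool to psi=90°, then travel over.

step_arm(
  deltas=[
    [0, 0, 0, -0.0142, 0],
    [0, 0, 0, -0.0142, 0],
    [0, 0, 0, -0.0142, 0],
    [-0.4, -0.33, 0, 0, 0],
    [-0.83, -0.68, 0, 0, 0],
    [-0.83, -0.68, 0, 0, 0],
    [-0.83, -0.68, 0, 0, 0],
    [-0.83, -0.68, 0, 0, 0],
    [-0.83, -0.68, 0, 0, 0],
    [-0.83, -0.68, 0, 0, 0],
    [-0.83, -0.68, 0, 0, 0],
    [-0.83, -0.68, 0, 0, 0],
    [-0.83, -0.68, 0, 0, 0],
    [-0.83, -0.68, 0, 0, 0],
    [-0.83, -0.68, 0, 0, 0],
    [-0.83, -0.68, 0, 0, 0],
    [-0.83, -0.68, 0, 0, 0],
    [-0.83, -0.68, 0, 0, 0],
    [-0.83, -0.68, 0, 0, 0],
    [-0.83, -0.68, 0, 0, 0],
  ],
)

```text
time_s: 1.77
position: [563.3, 216.9, 252.8]
eef_rot: [-0.0, -3.141, 0.0]
ft_force: [0.1, -0.1, -0.5]
grip_width: 85.5
grasp_force: 0.0
```

step_arm(
  deltas=[
    [-0.72, -0.6, 0, 0, 0],
    [-0.72, -0.6, 0, 0, 0],
    [-0.72, -0.6, 0, 0, 0],
    [0, 0, 0.3, 0, 0],
    [0, 0, 0.7, 0, 0],
    [0, 0, 0.7, 0, 0],
    [0, 0, 0.7, 0, 0],
    [0, 0, 0.7, 0, 0],
    [0, 0, 0.7, 0, 0],
    [0, 0, 0.7, 0, 0],
    [0, 0, 0.6, 0, 0],
    [0, 0, 0.4, 0, 0],
    [0, 0, 0.2, 0, 0],
    [0, 0, 0, 0, 0],
  ],
)

```text
time_s: 2.93
position: [626.3, 164.2, 80.8]
eef_rot: [-0.0, -3.139, 0.001]
ft_force: [0.4, -0.3, 0.2]
grip_width: 85.2
grasp_force: 0.0
```

step_arm(
  deltas=[
    [0, 0, 0, 0, 1],
    [0, 0, 0, 0, 1],
    [0, 0, 0, 0, 1],
    [0, 0, 0, 0, 1],
    [0, 0, 0, 0, 1],
    [0, 0, 0, 0, 1],
    [0, 0, 0, 0, 1],
    [0, 0, 0, 0, 1],
    [0, 0, 0, 0, 1],
    [0, 0, 0, 0, 1],
  ],
)

```text
time_s: 3.77
position: [628.0, 164.7, 83.7]
eef_rot: [0.0, 3.139, 0.002]
ft_force: [-0.2, 1.4, 6.4]
grip_width: 41.0
grasp_force: 59.9
```

step_arm(
  deltas=[
    [0, 0, -0.2, 0, 1],
    [0, 0, -0.4, 0, 1],
    [0, 0, -0.4, 0, 1],
    [0, 0, -0.2, 0, 1],
    [-0.3, 0, 0, 0, 1],
    [-0.6, 0, 0, 0, 1],
    [-0.7, 0, 0, 0, 1],
    [-0.7, -0.1, 0, 0, 1],
    [-0.5, -0.3, 0, 0, 1],
    [-0.3, -0.5, 0, 0, 1],
    [-0.15, -0.7, 0, 0, 1],
    [0, -0.8, 0, 0, 1],
    [0, -0.8, 0, 0, 1],
    [0, -0.8, 0, 0, 1],
    [0, -0.8, 0, 0, 1],
    [0, -0.8, 0, 0, 1],
    [0, -0.6, 0, 0, 1],
    [0, -0.4, 0, 0, 1],
    [0, -0.2, 0, 0, 1],
    [0, 0, 0, 0, 1],
  ],
)

```text
time_s: 5.43
position: [724.7, -41.2, 118.2]
eef_rot: [-0.003, -3.141, -0.0]
ft_force: [0.2, 0.9, -5.3]
grip_width: 40.5
grasp_force: 61.0
```

step_arm(
  deltas=[
    [0, 0, 0.3, 0, 1],
    [0, 0, 0.4, 0, 1],
    [0, 0, 0.2, 0, 1],
    [0, 0, 0.1, 0, 1],
    [0, 0, 0.06, 0, 1],
    [0, 0, 0.04, 0, 1],
    [0, 0, 0.03, 0, 1],
    [0, 0, 0, 0, 1],
  ],
)

```text
time_s: 6.1
position: [725.0, -39.7, 84.6]
eef_rot: [-0.0, 3.141, 0.0]
ft_force: [0.4, 1.2, -3.4]
grip_width: 40.8
grasp_force: 61.0
```

step_arm(
  deltas=[
    [0, 0, 0.03, 0, 1],
    [0, 0, 0.02, 0, 1],
    [0, 0, 0, 0, 1],
  ],
)

```text
time_s: 6.35
position: [725.1, -39.9, 83.8]
eef_rot: [0.0, 3.14, 0.0]
ft_force: [-0.5, 0.4, -1.5]
grip_width: 40.9
grasp_force: 61.2
```

Contact is starting. I'll ease down slightly more, then open.

step_arm(
  deltas=[
    [0, 0, 0.02, 0, 1],
    [0, 0, 0.0, 0, 1],
    [0, 0, 0, 0, 0.5],
    [0, 0, 0, 0, 0.3],
    [0, 0, 0, 0, 0],
    [0, 0, 0, 0, 0],
    [0, 0, 0, 0, 0],
    [0, 0, 0, 0, 0],
    [0, 0, 0, 0, 0],
    [0, 0, 0, 0, 0],
  ],
)

```text
time_s: 7.18
position: [724.8, -39.9, 82.2]
eef_rot: [-0.0, -3.142, -0.0]
ft_force: [0.1, 0.7, -0.4]
grip_width: 85.2
grasp_force: 0.0
```

step_arm(
  deltas=[
    [0, 0, -0.4, 0, 0],
    [0, 0, -0.9, 0, 0],
    [0, 0, -0.9, 0, 0],
    [0, 0, -0.9, 0, 0],
    [0, 0, -0.9, 0, 0],
    [0.3, -0.3, 0, 0, 0],
    [0.7, -0.7, 0, 0, 0],
    [0.8, -0.8, 0, 0, 0],
    [0.8, -0.8, 0, 0, 0],
    [0.8, -0.8, 0, 0, 0],
    [0.8, -0.8, 0, 0, 0],
    [0.8, -0.8, 0, 0, 0],
    [0.8, -0.8, 0, 0, 0],
    [0.8, -0.8, 0, 0, 0],
    [0.8, -0.8, 0, 0, 0],
    [0.8, -0.8, 0, 0, 0],
    [0.8, -0.8, 0, 0, 0],
    [0.7, -0.7, 0, 0, 0],
    [0.4, -0.4, 0, 0, 0],
    [0.05, -0.07, 0, 0, 0],
  ],
)

```text
time_s: 8.85
position: [418.2, -346.9, 203.5]
eef_rot: [0.006, 3.141, -0.002]
ft_force: [0.6, -1.0, 0.4]
grip_width: 85.5
grasp_force: 0.0
```

step_arm(
  deltas=[
    [0, 0, 0, 0.0163, 0],
    [0, 0, 0, 0.0163, 0],
    [0, 0, 0, 0.0163, 0],
    [0, 0, 0.3, 0, 0],
    [0, 0, 0.7, 0, 0],
    [0, 0, 0.7, 0, 0],
    [0, 0, 0, 0, 0],
  ],
)

```text
time_s: 9.43
position: [418.7, -342.7, 147.6]
eef_rot: [-0.475, -3.099, -0.007]
ft_force: [-0.9, -0.5, 0.2]
grip_width: 85.9
grasp_force: 0.0
```

```bash
python3 - <<'E'
from h import *
s=bot.get_image("scene");np.save("pics/scene1.npy",s);st=bot.get_state();print(st["position"],st["eef_rot"])
t=bot.get_image("top")
im=np.zeros((600,800,3),np.uint8)
im[:400,:400]=crop(s,150,70,100,100,4);im[:400,400:800]=crop(t,345,205,100,100,4); im[400:,:400]=crop(t,190,125,100,50,4);im[400:,400:800]=crop(s,240,160,100,50,4)
cv2.imwrite("pics/crop2.png",cv2.convertScaleAbs(im,alpha=1.5,beta=0))
E
```

```text
[ 419.52778946 -343.54778274  149.46242424] [-0.47645428 -3.10121701 -0.00443179]
```

View pics/crop2.png

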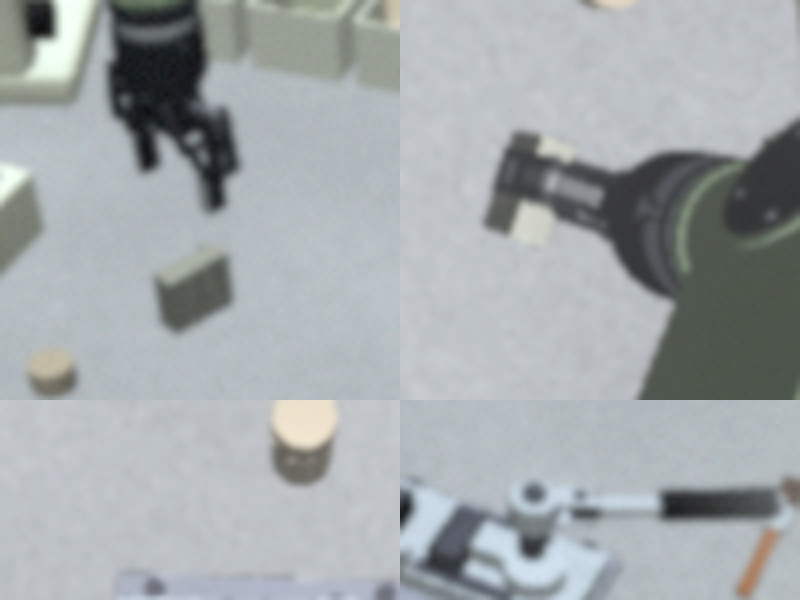

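The core stands upright at its new spot (crop ~(303,440)), and the gripper straddles the slab (top view ~(530,190)). Next I descend and grip.

step_arm(
  deltas=[
    [0, 0, 0.3, 0, 0],
    [0, 0, 0.6, 0, 0],
    [0, 0, 0.7, 0, 0],
    [0, 0, 0.7, 0, 0],
    [0, 0, 0.5, 0, 0],
    [0, 0, 0.25, 0, 0],
    [0, 0, 0.12, 0, 0],
    [0, 0, 0, 0, 0],
    [0, 0, 0, 0, 0],
    [0, 0, 0, 0, 1],
    [0, 0, 0, 0, 1],
    [0, 0, 0, 0, 1],
    [0, 0, 0, 0, 1],
    [0, 0, 0, 0, 1],
    [0, 0, 0, 0, 1],
    [0, 0, 0, 0, 1],
    [0, 0, 0, 0, 1],
    [0, 0, 0, 0, 1],
    [0, 0, 0, 0, 1],
    [0, 0, 0, 0, 1],
  ],
)

```text
time_s: 11.2
position: [420.4, -345.0, 56.6]
eef_rot: [0.481, 3.104, -0.0]
ft_force: [-0.2, 0.8, 5.6]
grip_width: 22.9
grasp_force: 59.4
```

step_arm(
  deltas=[
    [0, 0, -0.2, 0, 1],
    [0, 0, -0.5, 0, 1],
    [0, 0, -0.6, 0, 1],
    [0, 0, -0.6, 0, 1],
    [0, 0, -0.4, 0, 1],
    [0, 0, -0.2, 0, 1],
    [0, 0, 0, -0.0167, 1],
    [0, 0, 0, -0.0167, 1],
    [0, 0, 0, -0.0167, 1],
    [0, 0, 0, 0, 1],
  ],
)

```text
time_s: 12.03
position: [419.7, -344.6, 130.4]
eef_rot: [0.014, -3.14, -0.002]
ft_force: [-0.1, -0.7, -0.6]
grip_width: 23.0
grasp_force: 59.1
```

step_arm(
  deltas=[
    [-0.15, 0.3, 0, 0, 1],
    [-0.3, 0.6, 0, 0, 1],
    [-0.42, 0.8, 0, 0, 1],
    [-0.42, 0.8, 0, 0, 1],
    [-0.42, 0.8, 0, 0, 1],
    [-0.42, 0.8, 0, 0, 1],
    [-0.42, 0.8, 0, 0, 1],
    [-0.42, 0.8, 0, 0, 1],
    [-0.42, 0.8, 0, 0, 1],
    [-0.42, 0.8, 0, 0, 1],
    [-0.42, 0.8, 0, 0, 1],
    [-0.31, 0.6, 0, 0, 1],
    [-0.2, 0.4, 0, 0, 1],
    [-0.13, 0.27, 0, 0, 1],
    [0, 0, 0, 0, 1],
    [0, 0, 0, 0, 1],
  ],
)

```text
time_s: 13.37
position: [563.8, -62.9, 130.9]
eef_rot: [0.012, -3.141, 0.0]
ft_force: [0.1, 0.7, -2.6]
grip_width: 22.8
grasp_force: 59.1
```

```bash
python3 - <<'E'
from h import *
s=bot.get_image("scene");t=bot.get_image("top");np.save("pics/scene2.npy",s);st=bot.get_state();print(st["position"],st["eef_rot"],st["qpos"].round(2))
im=np.zeros((600,800,3),np.uint8)
im[:,:400]=crop(s,215,130,80,120,5);im[:,400:800]=crop(t,210,135,80,120,5)
p=np.load("vise.npy");c,sn=np.cos(p[2]),np.sin(p[2])
for x,y,z in[(35,-12,56),(-15,-12,56),(35,13,52),(35,-13,52),(0,100,119)]:
    X=[p[0]+c*x-sn*y,p[1]+sn*x+c*y,z]
    a=(proj("scene",X)-[215,130]+.5)*5; cv2.circle(im,tuple(a.astype(int)),3,(0,0,170),-1)
    a=(proj("top",X)-[210,135]+.5)*5+[400,0]; cv2.circle(im,tuple(a.astype(int)),3,(0,0,170),-1)
cv2.imwrite("pics/crop3.png",cv2.convertScaleAbs(im,alpha=1.5,beta=0))
E
```

```text
[563.64789602 -63.58728278 131.04882238] [ 9.64847414e-03 -3.14077677e+00  3.98197052e-04] [-0.13  0.41  1.76 -0.    0.97 -1.71]
```

View pics/crop3.png

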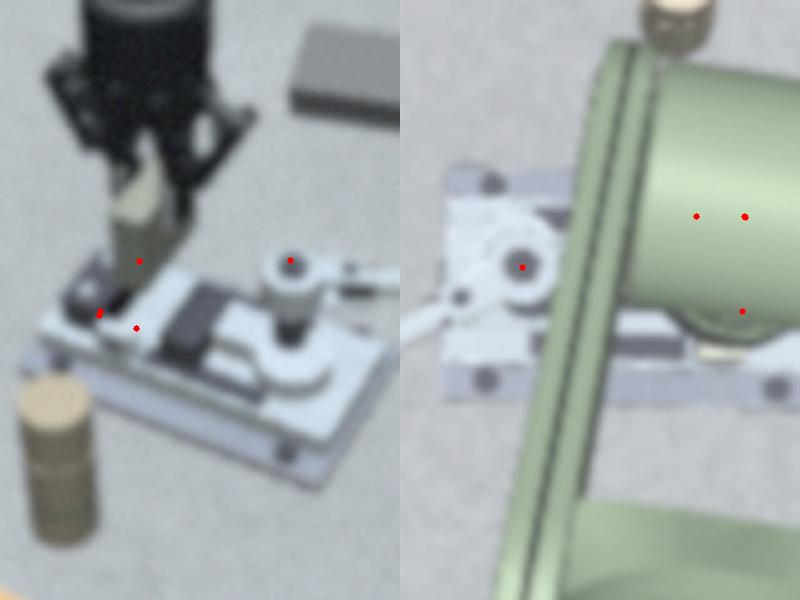

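The slab hangs upright over the jaw gap. The projected jaw, stop and spindle points fit the picture. I shift 3 mm in +y and lower.

step_arm(
  deltas=[
    [0, 0.1, 0, 0, 1],
    [0, 0, 0.2, 0, 1],
    [0, 0, 0.3, 0, 1],
    [0, 0, 0.3, 0, 1],
    [0, 0, 0.3, 0, 1],
    [0, 0, 0.15, 0, 1],
    [0, 0, 0.1, 0, 1],
    [0, 0, 0.03, 0, 1],
    [0, 0, 0, 0, 1],
  ],
)

```text
time_s: 14.22
position: [564.2, -59.7, 89.5]
eef_rot: [0.012, -3.141, -0.0]
ft_force: [-0.6, 0.1, -2.5]
grip_width: 22.9
grasp_force: 59.1
```

step_arm(
  deltas=[
    [0, 0, 0.04, 0, 1],
    [0, 0, 0.03, 0, 1],
    [0, 0, 0.02, 0, 1],
    [0, 0, 0, 0, 1],
    [0, 0, 0, 0, 1],
  ],
)

```text
time_s: 14.63
position: [564.3, -59.7, 87.2]
eef_rot: [-0.012, 3.141, 0.0]
ft_force: [0.1, 0.1, -1.6]
grip_width: 22.9
grasp_force: 59.1
```

step_arm(
  deltas=[
    [0, 0, 0.01, 0, 1],
    [-0.06, 0, 0, 0, 1],
    [-0.06, 0, 0, 0, 1],
    [-0.06, 0, 0, 0, 1],
    [0, 0, 0, 0, 1],
  ],
)

```text
time_s: 15.05
position: [570.3, -59.7, 86.9]
eef_rot: [-0.012, 3.141, 0.0]
ft_force: [-0.1, -0.0, -1.9]
grip_width: 22.9
grasp_force: 59.1
```

step_arm(
  deltas=[
    [-0.04, 0, 0.01, 0, 1],
    [-0.04, 0, 0, 0, 1],
    [-0.03, 0, 0, 0, 1],
    [0, 0, 0, 0, 1],
  ],
)

```text
time_s: 15.38
position: [572.5, -59.6, 86.6]
eef_rot: [0.012, -3.141, -0.0]
ft_force: [-3.5, 0.2, 2.0]
grip_width: 23.0
grasp_force: 59.7
```

step_arm(
  deltas=[
    [0, 0, 0.02, 0, 1],
    [0, 0, 0.01, 0, 1],
    [-0.02, 0, 0, 0, 1],
    [0, 0, 0, 0, 1],
  ],
)

```text
time_s: 15.72
position: [572.6, -59.6, 86.6]
eef_rot: [0.012, -3.14, -0.0]
ft_force: [-6.2, 0.3, 8.4]
grip_width: 22.8
grasp_force: 60.7
```

step_arm(
  deltas=[
    [0, 0, 0, 0, 0.6],
    [0, 0, 0, 0, 0.4],
    [0, 0, 0, 0, 0.2],
    [0, 0, 0, 0, 0],
    [0, 0, 0, 0, 0],
    [0, 0, 0, 0, 0],
    [0, 0, -0.2, 0, 0],
    [0, 0, -0.6, 0, 0],
    [0, 0, -0.9, 0, 0],
    [0, 0, -0.9, 0, 0],
    [0, 0, -0.9, 0, 0],
    [0, 0, -0.5, 0, 0],
  ],
)

```text
time_s: 16.72
position: [574.7, -59.8, 209.4]
eef_rot: [-0.012, 3.136, -0.001]
ft_force: [0.8, -0.5, -0.4]
grip_width: 85.1
grasp_force: 0.0
```

Slab is seated (stop force 6 N, bed 8 N) and released. Next I move to the anticlockwise side of the handle with the fingers closed.

step_arm(
  deltas=[
    [0.2, 0.4, 0, 0, 1],
    [0.4, 0.8, 0, 0, 1],
    [0.4, 0.8, 0, 0, 1],
    [0.4, 0.8, 0, 0, 1],
    [0.4, 0.8, 0, 0, 1],
    [0.4, 0.8, 0, 0, 1],
    [0.4, 0.8, 0, 0, 1],
    [0.4, 0.8, 0, 0, 1],
    [0.2, 0.4, 0, 0, 1],
    [0.07, 0.23, 0, 0, 1],
    [0, 0, 0, -0.0158, 1],
    [0, 0, 0, -0.0158, 1],
    [0, 0, 0, -0.0158, 1],
    [0, 0, 0, -0.0158, 1],
    [0, 0, 0, -0.0158, 1],
    [0, 0, 0, 0, 1],
  ],
)

```text
time_s: 18.05
position: [473.5, 138.3, 204.9]
eef_rot: [0.785, -3.041, 0.0]
ft_force: [-0.1, 0.5, 0.6]
grip_width: -0.2
grasp_force: 0.0
```

```bash
python3 - <<'E'
from h import *
s=bot.get_image("scene");t=bot.get_image("top");st=bot.get_state();print(st["position"],st["eef_rot"],st["qpos"].round(2),st["grip_width"])
im=np.zeros((600,800,3),np.uint8)
im[:,:400]=crop(s,240,130,100,120,5)[:, :400];im[:,400:800]=crop(t,160,135,80,120,5)
cv2.imwrite("pics/crop4.png",cv2.convertScaleAbs(im,alpha=1.5,beta=0))
E
```

```text
[473.67352429 138.35380971 205.13472051] [ 7.78568680e-01 -3.04265959e+00 -7.55505858e-05] [ 0.26  0.23  1.82  0.    1.09 -1.81] -0.031685945356680574
```

View pics/crop4.png

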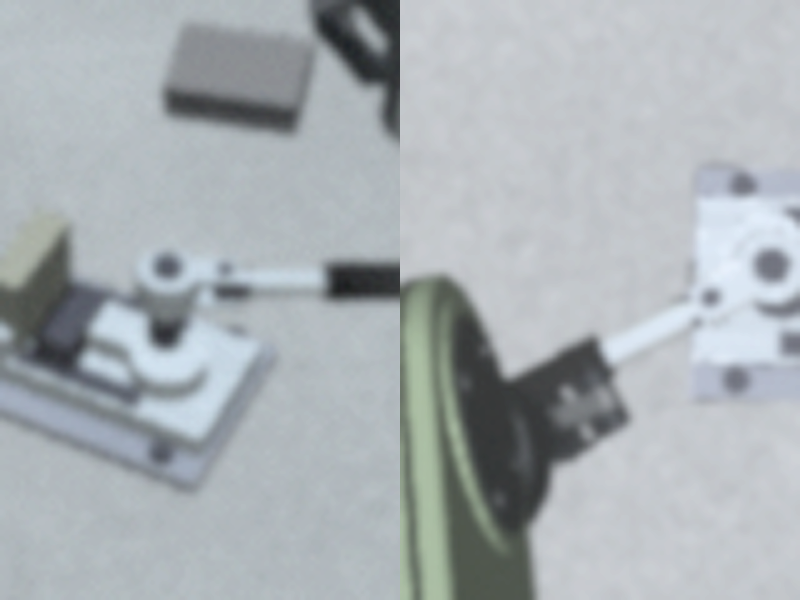

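The slab stands in the vise, and the gripper is beside the grip on the anticlockwise side. I lower and approach until it touches.

step_arm(
  deltas=[
    [0, 0, 0.4, 0, 1],
    [0, 0, 0.7, 0, 1],
    [0, 0, 0.7, 0, 1],
    [0, 0, 0.7, 0, 1],
    [0, 0, 0.6, 0, 1],
    [0, 0, 0.4, 0, 1],
    [0, 0, 0.25, 0, 1],
    [0, 0, 0, 0, 1],
    [-0.15, 0, 0, 0, 1],
    [-0.1, 0, 0, 0, 1],
    [0, 0, 0, 0, 1],
  ],
)

```text
time_s: 19.07
position: [482.2, 142.7, 94.2]
eef_rot: [-0.782, 3.039, 0.0]
ft_force: [0.2, 0.4, 0.2]
grip_width: 0.1
grasp_force: 0.0
```

step_arm(
  deltas=[
    [-0.1, 0, 0, 0, 1],
    [-0.1, 0, 0, 0, 1],
    [0, 0, 0, 0, 1],
  ],
)

```text
time_s: 19.32
position: [485.6, 144.9, 93.4]
eef_rot: [0.783, -3.041, 0.0]
ft_force: [-2.4, -1.5, 1.9]
grip_width: 0.0
grasp_force: 1.1
```

step_arm(
  deltas=[
    [-0.16, 0.02, 0, 0.0056, 1],
    [-0.24, 0.03, 0, 0.0083, 1],
    [-0.323, 0.04, 0, 0.0111, 1],
    [-0.323, 0.04, 0, 0.0111, 1],
    [-0.323, 0.04, 0, 0.0111, 1],
    [-0.323, 0.04, 0, 0.0111, 1],
    [-0.323, 0.04, 0, 0.0111, 1],
    [-0.323, 0.04, 0, 0.0111, 1],
    [0, 0, 0, 0, 1],
  ],
)

```text
time_s: 20.07
position: [550.2, 173.0, 93.0]
eef_rot: [-0.006, -3.14, -0.0]
ft_force: [-1.3, -0.0, 0.5]
grip_width: 0.1
grasp_force: 0.5
```

```bash
cat > a.py <<'E'
from h import *
from scipy.spatial.transform import Rotation as Ro
s=bot.get_state();sp=np.array([571.7,34.3]);r=s["position"][:2]-sp
y=Ro.from_rotvec(s["eef_rot"]).as_matrix()[:2,1];x=Ro.from_rotvec(s["eef_rot"]).as_matrix()[:2,0]
F=s["ft_force"][:2]
print("psi",np.degrees(np.arctan2(y[1],y[0])).round(2),"tool: tan",(r@x).round(2),"rad",(r@y).round(2),"F tan",(F@x).round(2),"rad",(F@y).round(2),"fz",s["ft_force"][2].round(1),"t",s["time_s"])
rr=np.hypot(*r); a=np.degrees(np.arctan2(r[1],r[0])); th=a-np.degrees(np.arcsin(22/rr)); print("handle rel angle",(th-.41).round(2),"cam",np.radians(119-(th-.41)).round(3))
E
python3 a.py
```

```text
psi 89.8 tool: tan 22.02 rad 138.65 F tan 1.32 rad -0.01 fz 0.5 t 20.0667
handle rel angle 89.4 cam 0.517
```

step_arm(
  deltas=[
    [-0.24, 0.03, 0, 0.0083, 1],
    [-0.323, 0.04, 0, 0.0111, 1],
    [-0.323, 0.04, 0, 0.0111, 1],
    [-0.323, 0.04, 0, 0.0111, 1],
    [-0.323, 0.04, 0, 0.0111, 1],
    [-0.323, 0.04, 0, 0.0111, 1],
    [-0.24, 0.03, 0, 0.0083, 1],
    [0, 0, 0, 0, 1],
  ],
)

```text
time_s: 20.73
position: [612.4, 168.4, 92.9]
eef_rot: [-0.709, -3.059, -0.001]
ft_force: [-2.2, 1.4, 1.3]
grip_width: 0.1
grasp_force: 1.2
```

```bash
python3 a.py
```

```text
psi 63.91 tool: tan 22.44 rad 138.29 F tan 2.58 rad 0.26 fz 1.3 t 20.7333
handle rel angle 63.68 cam 0.965
```

step_arm(
  deltas=[
    [-0.08, 0.01, 0, 0.0028, 1],
    [-0.08, 0.01, 0, 0.0028, 1],
    [-0.08, 0.01, 0, 0.0028, 1],
    [-0.08, 0.01, 0, 0.0028, 1],
    [-0.08, 0.01, 0, 0.0028, 1],
    [-0.08, 0.01, 0, 0.0028, 1],
    [-0.08, 0.01, 0, 0.0028, 1],
    [0, 0, 0, 0, 1],
  ],
)

```text
time_s: 21.4
position: [627.2, 162.9, 93.0]
eef_rot: [-0.893, -3.009, -0.002]
ft_force: [-4.0, 3.9, 1.8]
grip_width: 0.3
grasp_force: 2.7
```

```bash
python3 a.py
```

```text
psi 56.93 tool: tan 23.68 rad 138.0 F tan 5.51 rad 1.1 fz 1.8 t 21.4
handle rel angle 57.22 cam 1.078
```

step_arm(
  deltas=[
    [-0.08, 0.01, 0, 0.0028, 1],
  ],
)

```text
time_s: 21.48
position: [628.8, 162.2, 92.9]
eef_rot: [-0.919, -3.001, -0.002]
ft_force: [-5.7, 5.1, 2.4]
grip_width: 0.4
grasp_force: 3.5
```

step_arm(
  deltas=[
    [-0.08, 0.01, 0, 0.0028, 1],
  ],
)

```text
time_s: 21.57
position: [631.1, 161.1, 93.0]
eef_rot: [-0.946, -2.993, -0.002]
ft_force: [-5.3, 4.5, 1.6]
grip_width: 0.1
grasp_force: 3.5
```

```bash
python3 a.py
```

```text
psi 54.91 tool: tan 24.31 rad 137.9 F tan 6.91 rad 0.69 fz 1.6 t 21.5667
handle rel angle 55.46 cam 1.109
```

step_arm(
  deltas=[
    [-0.08, 0.01, 0, 0.0028, 1],
    [0, 0, 0, 0, 1],
  ],
)

```text
time_s: 21.73
position: [633.7, 159.8, 93.0]
eef_rot: [-0.972, -2.985, -0.002]
ft_force: [-3.8, 4.1, 1.6]
grip_width: 0.1
grasp_force: 2.8
```

step_arm(
  deltas=[
    [-0.08, 0.01, 0, 0.0028, 1],
    [0, 0, 0, 0, 1],
  ],
)

```text
time_s: 21.9
position: [634.8, 159.3, 92.9]
eef_rot: [-0.998, -2.973, -0.003]
ft_force: [-7.4, 7.5, 3.3]
grip_width: -0.1
grasp_force: 5.3
```

```bash
python3 a.py
```

```text
psi 52.88 tool: tan 25.19 rad 137.76 F tan 10.42 rad 1.46 fz 3.3 t 21.9
handle rel angle 53.79 cam 1.138
```

step_arm(
  deltas=[
    [-0.08, 0.01, 0, 0.0028, 1],
    [0, 0, 0, 0, 1],
  ],
)

```text
time_s: 22.07
position: [636.7, 158.4, 92.9]
eef_rot: [-1.024, -2.964, -0.003]
ft_force: [-7.2, 8.4, 3.1]
grip_width: -0.1
grasp_force: 5.4
```

step_arm(
  deltas=[
    [-0.08, 0.01, 0, 0.0028, 1],
    [0, 0, 0, 0, 1],
  ],
)

```text
time_s: 22.23
position: [638.8, 157.3, 93.0]
eef_rot: [-1.05, -2.955, -0.003]
ft_force: [-7.8, 8.5, 2.5]
grip_width: 0.3
grasp_force: 5.5
```

```bash
python3 a.py
```

```text
psi 50.87 tool: tan 25.63 rad 137.76 F tan 11.41 rad 1.7 fz 2.5 t 22.2333
handle rel angle 51.97 cam 1.17
```

step_arm(
  deltas=[
    [-0.08, 0.01, 0, 0.0028, 1],
    [0, 0, 0, 0, 1],
  ],
)

```text
time_s: 22.4
position: [640.8, 156.2, 92.9]
eef_rot: [-1.076, -2.946, -0.004]
ft_force: [-7.4, 9.4, 3.0]
grip_width: 0.2
grasp_force: 5.6
```

step_arm(
  deltas=[
    [-0.08, 0.01, 0, 0.0028, 1],
    [0, 0, 0, 0, 1],
  ],
)

```text
time_s: 22.57
position: [642.9, 155.0, 93.0]
eef_rot: [-1.102, -2.936, -0.004]
ft_force: [-7.3, 7.8, 2.4]
grip_width: 0.1
grasp_force: 5.6
```

```bash
python3 a.py
```

```text
psi 48.86 tool: tan 25.8 rad 137.77 F tan 10.62 rad 1.11 fz 2.4 t 22.5667
handle rel angle 50.02 cam 1.204
```

step_arm(
  deltas=[
    [-0.07, 0.01, 0, 0.0025, 1],
    [0, 0, 0, 0, 1],
  ],
)

```text
time_s: 22.73
position: [644.7, 154.0, 92.9]
eef_rot: [-1.125, -2.928, -0.004]
ft_force: [-8.2, 9.4, 1.8]
grip_width: -0.2
grasp_force: 5.7
```

```bash
python3 a.py; python3 - <<'E'
from h import *
s=bot.get_image("scene");t=bot.get_image("top")
im=np.zeros((600,800,3),np.uint8)
im[:,:400]=crop(s,235,130,80,120,5);im[:,400:800]=crop(t,160,120,80,120,5)
cv2.imwrite("pics/crop5.png",cv2.convertScaleAbs(im,alpha=1.5,beta=0))
E
```

```text
psi 47.96 tool: tan 25.89 rad 137.76 F tan 12.37 rad 1.45 fz 1.8 t 22.7333
handle rel angle 49.16 cam 1.219
```

View pics/crop5.png

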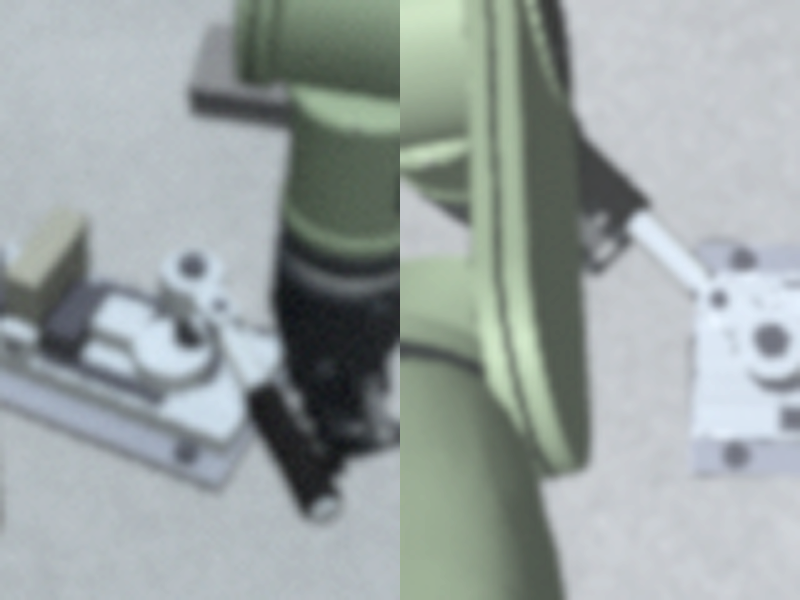

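The force stayed flat at 10–12 N over about 11 mm of grip travel (kink ≈0.1), so it has clicked. The slab is held between the jaws. I back off now.

step_arm(
  deltas=[
    [0.1, 0, 0, 0, 1],
    [0.15, 0, 0, 0, 1],
    [0.15, 0, 0, 0, 1],
    [0.15, 0, 0, 0, 1],
    [0.2, 0, 0, 0, 1],
    [0.3, 0, 0, 0, 1],
    [0.4, 0, 0, 0, 1],
    [0.3, 0, 0, 0, 1],
    [0, 0, 0, 0, 1],
    [0, 0, -0.4, 0, 1],
    [0, 0, -0.8, 0, 1],
    [0, 0, -0.9, 0, 1],
    [0, 0, -0.9, 0, 1],
    [0, 0, -0.9, 0, 1],
    [0, 0, -0.4, 0, 1],
    [0, 0, 0, 0, 1],
  ],
)

```text
time_s: 24.17
position: [610.2, 186.6, 227.2]
eef_rot: [1.126, 2.925, 0.009]
ft_force: [0.1, -0.0, 1.6]
grip_width: -0.1
grasp_force: 0.0
```

step_arm(
  deltas=[
    [0.7, 0, 0, 0, 1],
    [0.8, 0, 0, 0, 1],
    [0.8, 0, 0, 0, 1],
    [0.8, 0, 0, 0, 1],
    [0.8, 0, 0, 0, 1],
    [0.8, 0, 0, 0, 1],
    [0.8, 0, 0, 0, 1],
    [0.4, 0, 0, 0, 1],
    [0, 0, 0, 0, 1],
  ],
)

```text
time_s: 24.92
position: [475.1, 305.9, 221.7]
eef_rot: [-1.124, -2.933, 0.001]
ft_force: [0.2, -0.1, -0.3]
grip_width: -0.2
grasp_force: 0.0
```

```bash
python3 - <<'E'
from h import *
s=bot.get_image("scene");t=bot.get_image("top");np.save("pics/top3.npy",t);print(bot.get_state()["position"],bot.get_state()["ft_force"])
im=np.zeros((600,800,3),np.uint8)
im[:300,:400]=crop(s,215,150,100,75,4)
im[300:,:400]=cv2.resize(s[:,:,::-1],(400,300));im[:,400:800]=crop(t,175,90,133,200,3)[:,:400-1+1] if False else cv2.resize(t[90:240,200:300,::-1],(400,600),interpolation=cv2.INTER_CUBIC)
cv2.imwrite("pics/crop6.png",cv2.convertScaleAbs(im,alpha=1.5,beta=0))
E
```

```text
[477.08994564 304.68006731 221.89107928] [ 0.07171929  0.47178712 -0.47889076]
```

View pics/crop6.png

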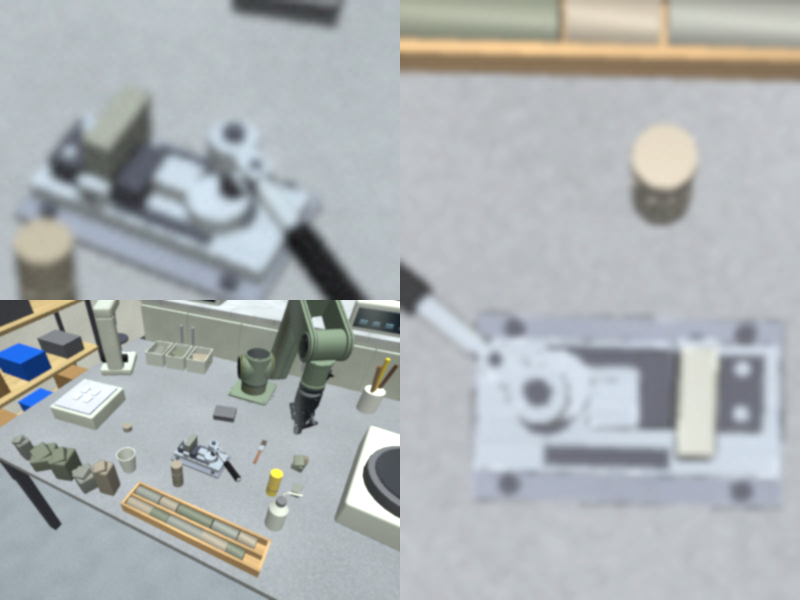

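The picture shows the slab standing in the vise (right crop, about (697,400)), the core upright (663,170), and the handle swung and straight. A last numeric check follows.

```bash
python3 - <<'E'
from h import *
t=np.load("pics/top3.npy").astype(np.float32);p=np.load("vise.npy");c,s=np.cos(p[2]),np.sin(p[2]);Ri=np.array([[c,s],[-s,c]])
k=6;u0,v0=260,165
sub=cv2.resize(t[v0:v0+45,u0:u0+30],None,fx=k,fy=k,interpolation=cv2.INTER_CUBIC)
m=((sub[:,:,0]-sub[:,:,2]>2)&(sub.sum(2)>310)).astype(np.uint8);m=cv2.morphologyEx(m,cv2.MORPH_OPEN,np.ones((7,7)))
cs,_=cv2.findContours(m,cv2.RETR_EXTERNAL,cv2.CHAIN_APPROX_NONE);cc=max(cs,key=cv2.contourArea)
q=np.array([Ri@(onz("top",(x+.5)/k-.5+u0,(y+.5)/k-.5+v0,90)-p[:2]) for x,y in cc[:,0]],np.float32);print("slab in vise frame",cv2.minAreaRect(q))
g=t.sum(2);m=(g<150).astype(np.uint8);n,l,st,ce=cv2.connectedComponentsWithStats(m)
for i in range(1,n):
    if 100<st[i,4]<400:
        G=Ri@(onz("top",*ce[i],108)-p[:2])-[0,100];print("grip?",ce[i].round(1),st[i,4],np.hypot(*G).round(1),"cam",np.radians(119-np.degrees(np.arctan2(G[1],G[0]))).round(3))
E
```

```text
slab in vise frame ((-1.4372425079345703, 1.00689697265625), (23.858673095703125, 66.71038818359375), 87.3414306640625)
grip? [406.6  86.4] 333 508.0 cam 3.091
grip? [449.3 100.6] 170 586.4 cam 3.239
grip? [191.3 154.4] 195 138.4 cam 1.156
grip? [  3.1 290.6] 365 618.5 cam 0.068
grip? [ 17.7 342. ] 194 641.9 cam -0.134
```

```bash
python3 -c "
from rig import bot
print(bot.close_job())"
```

```text
the job is handed in; nothing more can be done
None
```

I handed the job in at about 25 s of the 72 s. The slab is clamped against the end stop and the handle was stopped just after the click and let go (cam about 1.156). The core stands upright, clear of the swing, and nothing else was touched.

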